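# Pop a coffee pod and catch it on the chute

## Robot

A 6-joint arm with a two-finger parallel gripper is mounted at the origin on a cart in front of the work surface, level with it; the furniture and walls round the work are solid. World frame = base frame: x ahead of the robot, y to its left, z up, the work surface at z = 0. Lengths are in m, angles in rad, forces in N, time in s.
With the tool pointing down it reaches from about 0.35 to 0.775 m from the base axis. Payload 7.3 kg.
Tool frame: the origin (TCP) lies on the centre line of the jaws, within the pads' length; the fingertips stand 11 mm ahead of it and the grasp point (between the pads) lies 8 mm behind it; z points along the fingers, y is the direction in which the jaws open and shut (so a half turn about z gives the same grasp; the last joint's range is limited). The gripper opens to 92 mm and grips with 3 to 60 N. Pads are 19 mm wide; open, the fingers measure 130 mm over their backs; the gripper's body (75 mm by 190 mm) begins 47 mm behind the grasp point.
Start: joints at [-1.267, 0.342, 1.524, -0, 1.275, -0.146], TCP at [0.228, -0.473, 0.238] pointing down, gripper open.
Joint ranges: [-2.53, 2.53], [-0.77, 2.02], [0.04, 2.7], [-1, 4.14], [0.28, 2.66], [-3.11, 3.11]. Speed limits (rad/s): [2.57, 2.57, 3.14, 3.14, 3.14, 3.14].

## Interface

Orientations are given as [roll, pitch, yaw] about the fixed x, y, z axes, in that order (R = Rz(yaw) Ry(pitch) Rx(roll)).
In Python, from cell import robot gives the robot as it stands.
- The arm moves only by the tool jog_arm, never from a script. Its argument "deltas" is one flat list of numbers, 6 for each row, row after row: the shift along the world's x, y, z in units of 0.1 m (1.0 is 0.1 m), then the turn, a rotation vector about the world's x, y, z in units of 90 degrees (1.0 is 90 degrees). A call has 1 to 5 rows; each row is the pose to reach, as a shift and turn from the pose commanded when the call began; what a row does not reach only later rows make up. A row lasts 1/12 s, in which the tool goes at most 41.7 mm and 7.16 degrees, less where a joint would pass 70% of its speed; a pose out of reach is approached as far as the arm can. A call with a number of a shift or a turn outside -1 to 1 is refused whole. A call with a gripper value outside its range is refused whole. "claw" is the opening, from 0 (shut) to 1 (fully open), set as the call begins (left out, the last holds). The fingers move at their own pace and stop on an object; "newtons" is the grip in N (left out, the last holds). Time passes only in rows, so rows that repeat a pose let the fingers close. It gives the time, the measured TCP pose, the force and the opening at its end, in the units of the state.
- robot.observe(): the state, without advancing time (a new reading comes with each control period).
- robot.read_camera(name): name is "scene" or "top" or "wrist"; returns the picture (400x640x3 uint8, red, green, blue); there is no depth.
- robot.camera_params(name): a dict with "fx", "fy", "cx", "cy" (pixels), "R" (3x3) and "t" (3): a world point X has camera coordinates R X + t. Camera axes: x right, y down, z forward; pixel columns grow to the right and rows downward; lengths in m; the calibration is good to about 2 mm. A picture is of the moment at which its call begins: read the wrist's pose just before it. camera_params takes no time and is no camera call; for the wrist camera it gives the pose at the moment of the call.
- robot.hand_in(): hands the job in, once; it reports no verdict.
The state is a dict: "time": time; "qpos": joint angles; "qvel": joint speeds; "joint_efforts": joint torques, N m; "tool_pos": TCP position; "tool_rot": TCP orientation; "contact_force": force on the tool from outside, world axes, zero at the start; "torque": the same for the moment, N m; "opening": finger opening in m.
Only numpy, scipy, OpenCV 4.12 (cv2) and the standard library are available. Lean on these libraries where they do the work, as an engineer would, in place of code of your own. Each camera call takes 0.05 s, during which the arm holds its last target. There are 200 camera calls.

## Task

Pop the coffee pod out of its dispenser: press the plunger bar all the way down with one finger, and with the other finger stop the pod on the open chute before it slides off the end. Then let the plunger come back up and finish while that finger still holds the pod back, standing on the chute. Only press and block: do not touch the pod until it has popped out of its seat, never tip or lift it, and leave the mug, the spice jar and the egg timer alone.

Things in the scene. Friction and masses are not known exactly. Their poses are not given: they have to be found in the camera images.
- dispenser: Low white coffee-pod dispenser fixed to the worktop, 141 mm long (x), 70 mm wide (y). Origin on the worktop below its middle line; z up; -x points down the chute, roughly to the robot. Along x: plunger bar +15 to +44 mm; level seat, 34 mm high, +14 to -15.5 mm; chute sloping down 20 degrees to its open end at -80 mm. Rails 34 mm apart, 5 mm above the running surface, guide the pod.
- plunger_top (a point): Middle of the top of the plunger, a grey ribbed bar 29 mm (dispenser x) by 44 mm (y) centred at dispenser x = +29.5 mm, y = 0; top 46 mm above the worktop when up, 38 mm (level with its housing) when pressed. A finger may press anywhere on it. With finger faces 60 to 75 mm apart one finger can stand on the bar and the other across the chute, in front of the pod.
- plunger (a joint): Travel of the plunger, m: 0 up, 0.008 at its stop. A spring needs 2 N at the top and 6 N at the bottom and brings it back up. On the way down a kicker pushes the pod 15 mm forward; at about 0.006 the pod passes the seat's edge and slides away.
- pod: Loose aluminium coffee pod, an upright cone stub 38 mm high, 31 mm across its flange at the foot, 28 mm above the flange, 25 mm near the top; about 80 g. Origin: centre of its underside; z is its axis. It starts in the seat at dispenser x = -6 mm, y = 0. On the chute it leans forward with the slope (0.35 rad), its top 55 to 62 mm above the worktop. Held back, it pushes with only 0.1 to 0.2 N.
- seat_edge (a point): Middle of the edge where the level seat ends and the chute begins (dispenser x = -15.5 mm, y = 0, 34 mm above the worktop). Seat and chute are polished steel, friction about 0.12: once past this edge the pod slides down by itself and over the open end unless a finger stops it.
- chute_end (a point): Middle of the lower, open end of the chute, on the running surface (dispenser x = -80 mm, y = 0, 10.5 mm above the worktop). At x = -50 mm the chute is 21 mm and its rails are 27 mm above the worktop.
- mug: Mug with dots, 92 mm across, 127 mm with its handle (handle to its -y), 93 mm high; origin at its underside, 17 mm in y from the centre of the cup (cup centre at its own y = +17 mm). Bystander, loose.
- spice_jar: Small glass spice jar with a dark cap, 40 mm across, 105 mm high; origin at the centre of its underside. Bystander, loose.
- egg_timer: Round egg timer, 62 mm across, 59 mm high; origin at the centre of its underside. Bystander, loose.
Not all that is in view belongs to the job. There is more than one size of the dispenser; the job needs the smaller.

How it is judged:
On the way:
1. the plunger bar is pressed down (value of joint plunger above 0.0065 m).
At the end, for the whole second after the job is handed in: The pod stands at rest on the sloping chute (its origin 19 to 75 mm down the chute side of the dispenser's origin, leaning less than 0.6 rad, its weight on the chute), a finger touches it and holds it back, and the plunger is back up (less than 2 mm down) (value of joint plunger below 0.002 m and x of pod in the frame of dispenser between -0.075 and -0.019 m and z of pod in the frame of dispenser above 0.008 m and angle between pod's own z axis and vertical below 0.6 rad and contact force between the fingers and pod above 0.015 N and contact force between dispenser and pod above 0.1 N and linear speed of pod below 0.01 m/s); the arm keeps its last pose, push and grip.
It fails at once if the robot touches the pod while it is still in its seat ((contact force between the arm and pod above 0.3 N and x of pod in the frame of dispenser above -0.012 m) or (contact force between the fingers and pod above 0.3 N and x of pod in the frame of dispenser above -0.012 m)).
It fails at once if the pod is lifted (z of pod in the frame of dispenser above 0.044 m or (x of pod in the frame of dispenser below -0.045 m and z of pod in the frame of dispenser above 0.038 m)).
It fails at once if the pod slid off the end of the chute or fell off it (z of pod in the frame of dispenser below 0.006 m or x of pod in the frame of dispenser below -0.085 m).
It fails at once if the pod is tipped over (angle between pod's own z axis and vertical above 0.9 rad).
It fails at once if the mug, the spice jar or the egg timer is moved by more than 2 cm (distance of any of mug, spice_jar, egg_timer from where it was at the start of the episode above 0.02 m).
It also fails if it takes over 30 s, if anything falls off the work surface, if the arm or the gripper's body presses on something with over 40 N, if the wrist force passes 120 N, or if a joint passes its speed limit or range.

## Working session

There is one attempt and no reset: what is moved stays moved. The work goes in short steps, Python scripts to look and compute and a tool call to move; the robot and the scene stay as the last step left them, time stands still between calls to the robot, and variables do not carry over. Pictures are saved under pics/ and viewed, about 8 in all and at most 12, crops included, and the job is handed in when it is done.

Besides the shell and the picture viewer there is one more tool, called after "Request:" in YAML: its name, and indented under it one key for each argument. jog_arm: Moves the arm, as the interface text tells. Its arguments: {"type":"object","properties":{"deltas":{"type":"array","items":{"type":"number"}},"claw":{"type":"number"},"newtons":{"type":"number"}},"required":["deltas"]}

```bash
ls; mkdir -p pics
python3 - <<'E'
from cell import robot
import cv2,numpy as np
s=robot.observe();print(s)
for n in("scene","top"):
    im=robot.read_camera(n);cv2.imwrite(f"pics/{n}0.png",im[:,:,::-1])
    p=robot.camera_params(n);print(n,p)
E
```

```text
pics
{'time': 0.0, 'qpos': array([-1.26700166e+00,  3.42721563e-01,  1.52503516e+00, -1.65884382e-06,
        1.27542138e+00, -1.46020199e-01]), 'qvel': array([ 0.00035022,  0.00050813, -0.00038124,  0.00071859, -0.00308878,
        0.00014621]), 'joint_efforts': array([-2.78480002e-03, -4.31240165e+01, -2.44228703e+01,  7.15701445e-02,
        5.59077621e-02, -1.13612714e-04]), 'tool_pos': array([ 0.22815666, -0.47238053,  0.23703924]), 'tool_rot': array([-3.14002385e+00, -2.29116419e-04,  4.49815166e-01]), 'contact_force': array([0.25286278, 0.28696304, 0.62966945]), 'torque': array([ 0.01171744, -0.0476871 ,  0.00846472]), 'opening': 0.09167311894640967}
scene {'fx': 408.1243781522313, 'fy': 408.1243781522313, 'cx': 320.2071215747561, 'cy': 195.56305107273988, 'R': array([[-0.81341806, -0.58137241,  0.01889925],
       [-0.43660257,  0.58875184, -0.68025691],
       [ 0.38435564, -0.56158472, -0.73273007]]), 't': array([0.42574999, 0.25705849, 0.77619864])}
top {'fx': 401.0774142692133, 'fy': 401.0774142692133, 'cx': 313.51870829068633, 'cy': 198.4556851318125, 'R': array([[-0.04826143, -0.99882587, -0.00420952],
       [-0.97657005,  0.0480701 , -0.20976226],
       [ 0.20971832, -0.00601254, -0.97774336]]), 't': array([0.07137323, 0.53683569, 0.79395994])}
```

View pics/top0.png

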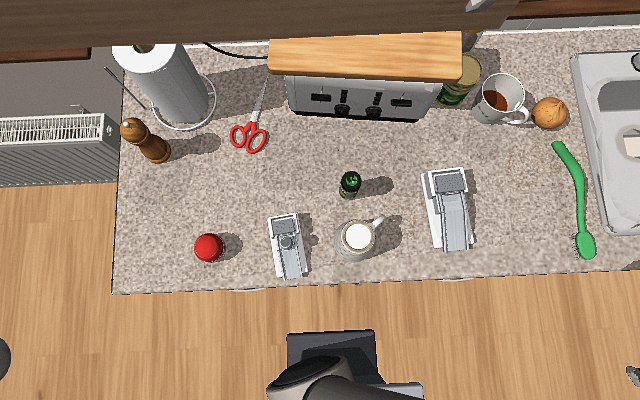

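View pics/scene0.png

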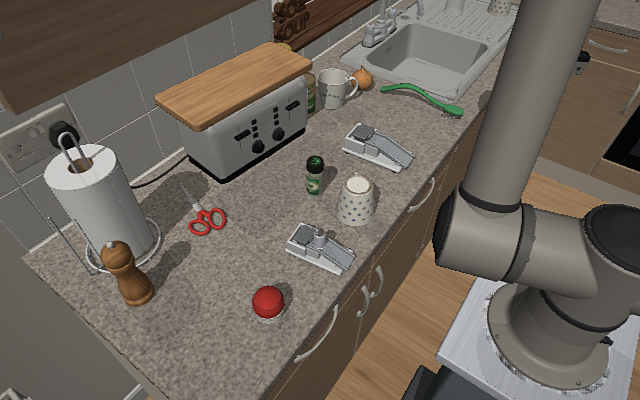

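The top view shows the small dispenser, with the pod in it, at about (288,245). The mug is at (357,238), the timer at (208,248) and the jar at (350,185). The larger empty dispenser at (448,208) is the decoy. I'll zoom in on the small one in both views.

Run:
```python
import cv2,numpy as np
a=cv2.imread("pics/top0.png")[205:285,260:320];b=cv2.imread("pics/scene0.png")[215:280,275:365]
a=cv2.resize(a,None,fx=6,fy=6,interpolation=cv2.INTER_CUBIC);b=cv2.resize(b,None,fx=4.8,fy=4.8,interpolation=cv2.INTER_CUBIC)
o=np.zeros((480,800,3),np.uint8);o[:480,:360]=a;o[:312,362:794]=b[:312,:432]
cv2.imwrite("pics/crop0.png",o)
```

```text
(no output)
```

View pics/crop0.png

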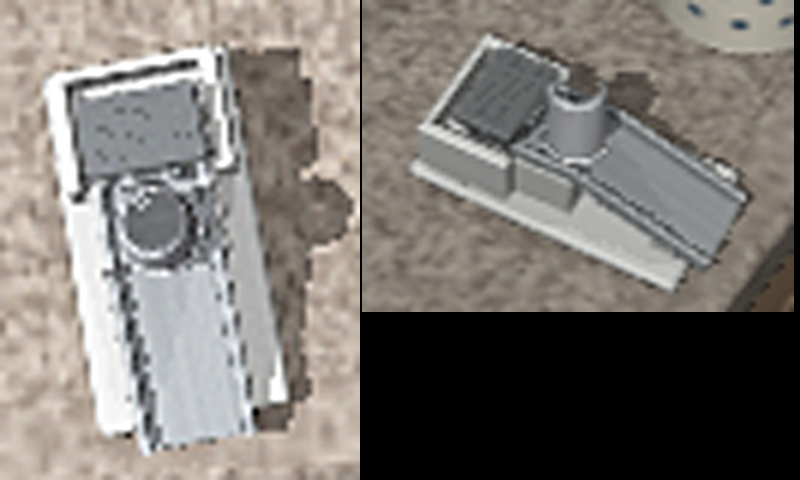

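The crop shows the plunger bar centred at about top pixel (283,226.5) and the chute's open end at about (293.5,279). I'll turn those into world positions, and locate the bystanders too.

```bash
cat > h.py <<'E'
import numpy as np
def ray(p,uv,z):
    d=p["R"].T@np.array([(uv[0]-p["cx"])/p["fx"],(uv[1]-p["cy"])/p["fy"],1.]);c=-p["R"].T@p["t"]
    return c+d*(z-c[2])/d[2]
def proj(p,X):
    q=p["R"]@np.asarray(X)+p["t"];return np.array([p["fx"]*q[0]/q[2]+p["cx"],p["fy"]*q[1]/q[2]+p["cy"]])
E
python3 - <<'E'
from cell import robot
from h import *
T=robot.camera_params("top");S=robot.camera_params("scene")
t=lambda x,y:(260+(x-.5)/6,205+(y-.5)/6); s=lambda x,y:(275+(x-362)/4.8,215+y/4.8)
P=np.mean([ray(T,t(*c),.046) for c in[(75,95),(198,80),(205,165),(82,177)]],0)
C=np.mean([ray(T,t(*c),.0125) for c in[(148,452),(255,435)]],0)
H=[ray(T,t(*c),.038) for c in[(48,78),(222,48)]];print("H",H,np.linalg.norm(H[0]-H[1]))
pod=ray(T,t(155,220),.072)
P2=np.mean([ray(S,s(*c),.046) for c in[(490,42),(567,65),(508,140),(436,118)]],0)
C2=np.mean([ray(S,s(*c),.0125) for c in[(710,267),(747,195)]],0)
pod2=ray(S,s(579,90),.072)
for a in(P,P2,pod,pod2,C,C2):print(a.round(4))
for a,b in((P,C),(P2,C2)):
    d=a-b;print("yaw",np.arctan2(d[1],d[0]),"len",np.hypot(*d[:2]),"want .1095")
print("mug",ray(T,(358,237),.093),"jar",ray(T,(350,178),.105),"timer",ray(T,(208,246),.05))
E
```

```text
H [array([0.50585941, 0.14498091, 0.038     ]), array([0.51370275, 0.08228375, 0.038     ])] 0.06318585333108069
[0.4846 0.1121 0.046 ]
[0.4853 0.1143 0.046 ]
[0.4495 0.1061 0.072 ]
[0.4464 0.11   0.072 ]
[0.3753 0.0962 0.0125]
[0.3745 0.0961 0.0125]
yaw 0.14382571506408026 len 0.11046911268922385 want .1095
yaw 0.16296185061812463 len 0.11236415062418129 want .1095
mug [ 0.44933032 -0.03919574  0.093     ] jar [ 0.56800711 -0.03024788  0.105     ] timer [0.45056156 0.27018713 0.05      ]
```

The two views agree to about 2 mm: bar centre near (0.485, 0.113), dispenser yaw about 0.15. The tool should go to about (0.438, 0.106) with yaw about 1.72. I'm moving there, staying high.

Request:
jog_arm:
  deltas: [0.2, 0.32, 0, 0, 0, 0.045, 0.4, 0.64, 0, 0, 0, 0.09, 0.6, 0.96, 0, 0, 0, 0.135]
  claw: 0.783

```text
time: 0.35
tool_pos: [0.2883, -0.3756, 0.2371]
tool_rot: [-3.14, -0.0, 0.663]
contact_force: [0.3, 1.1, -0.0]
opening: 0.0761
```

Request:
jog_arm:
  deltas: [0.2, 0.32, 0, 0, 0, 0.045, 0.4, 0.64, 0, 0, 0, 0.09, 0.6, 0.96, 0, 0, 0, 0.135]

```text
time: 0.6
tool_pos: [0.3487, -0.279, 0.2375]
tool_rot: [-3.141, -0.0, 0.877]
contact_force: [0.9, -0.1, -0.1]
opening: 0.0719
```

Request:
jog_arm:
  deltas: [0.15, 0.32, 0, 0, 0, 0.045, 0.3, 0.64, 0, 0, 0, 0.09, 0.5, 0.96, 0, 0, 0, 0.135]

```text
time: 0.85
tool_pos: [0.3981, -0.1829, 0.2376]
tool_rot: [-3.141, 0.0, 1.089]
contact_force: [1.2, -0.1, 0.9]
opening: 0.0718
```

Request:
jog_arm:
  deltas: [0.1, 0.32, 0, 0, 0, 0.045, 0.2, 0.64, 0, 0, 0, 0.09, 0.3, 0.96, 0, 0, 0, 0.135]

```text
time: 1.1
tool_pos: [0.4283, -0.087, 0.2375]
tool_rot: [-3.141, -0.0, 1.302]
contact_force: [-0.0, -0.9, -0.8]
opening: 0.0716
```

Request:
jog_arm:
  deltas: [0.03, 0.32, 0, 0, 0, 0.045, 0.07, 0.64, 0, 0, 0, 0.09, 0.1, 0.96, 0, 0, 0, 0.135]

```text
time: 1.35
tool_pos: [0.4381, 0.0089, 0.2375]
tool_rot: [-3.141, -0.0, 1.514]
contact_force: [0.6, -0.5, 0.2]
opening: 0.0717
```

Request:
jog_arm:
  deltas: [0, 0.32, 0, 0, 0, 0.045, 0, 0.64, 0, 0, 0, 0.09, 0, 0.98, 0, 0, 0, 0.135, 0, 0.98, 0, 0, 0, 0.135]

```text
time: 1.68
tool_pos: [0.4375, 0.1098, 0.2375]
tool_rot: [-3.141, -0.002, 1.73]
contact_force: [-1.1, 0.0, -0.9]
opening: 0.0716
```

Run:
```python
from cell import robot
import cv2
from h import *
p=robot.camera_params("wrist");im=robot.read_camera("wrist")
np.savez("w1.npz",**p);cv2.imwrite("pics/w1.png",im[:,:,::-1]);print(robot.observe()["tool_pos"],robot.observe()["tool_rot"],p)
```

```text
[0.43771259 0.10756598 0.23743451] [-3.14097233e+00 -4.16745703e-04  1.72709752e+00] {'fx': 334.22192059502595, 'fy': 334.22192059502595, 'cx': 324.8318626082107, 'cy': 195.73055821347427, 'R': array([[ 0.9873996 ,  0.15824269,  0.00112882],
       [ 0.15203858, -0.95061746,  0.27057477],
       [ 0.04388955, -0.2669938 , -0.9626983 ]]), 't': array([-0.4489742 ,  0.00460656,  0.39956962])}
```

View pics/w1.png

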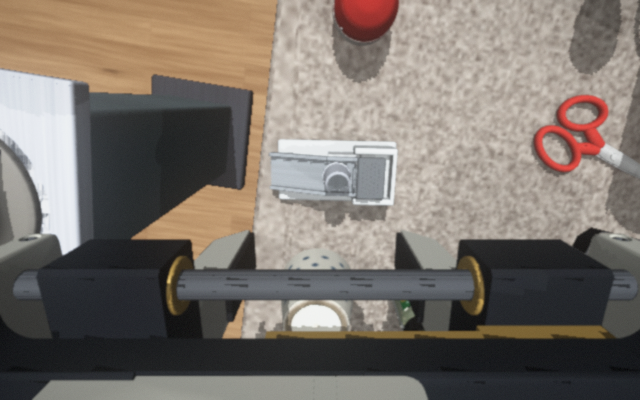

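The wrist view shows the dispenser at about (272–397, 138–206), with the bar near (374,178), the pod near (337,180) and the chute end near x=272. I'll enlarge it for corner picks.

Run:
```python
import cv2
a=cv2.imread("pics/w1.png")[130:215,262:407]
cv2.imwrite("pics/w1c.png",cv2.resize(a,None,fx=5,fy=5,interpolation=cv2.INTER_CUBIC))
```

```text
(no output)
```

View pics/w1c.png

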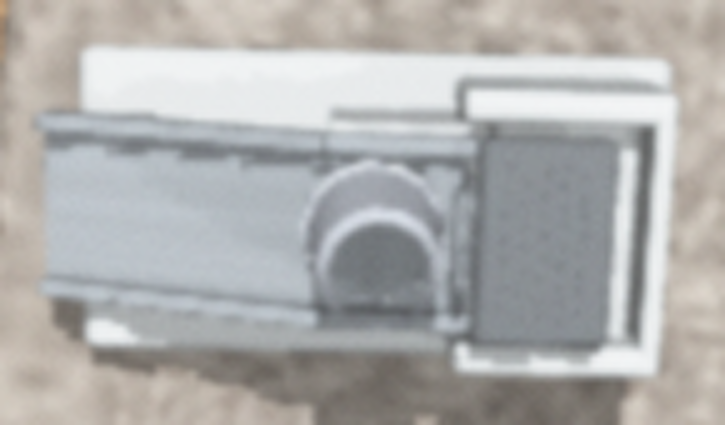

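Run:
```python
from h import *
p=dict(np.load("w1.npz"));t=lambda c:(262+(c[0]-2)/5,130+(c[1]-2)/5)
Q=[ray(p,t(c),.046) for c in[(485,138),(618,140),(608,343),(473,343)]]
P=np.mean(Q,0);print("sides",[np.linalg.norm(Q[i]-Q[i-1]).round(4) for i in range(4)])
C=np.mean([ray(p,t(c),.0125) for c in[(46,145),(44,285)]],0);d=P-C
print("P",P,"C",C,"yaw",np.arctan2(d[1],d[0]),"len",np.hypot(*d[:2]))
for a,b in((Q[1],Q[0]),(Q[2],Q[3])):print(np.arctan2(*(a-b)[1::-1]))
B=[ray(p,t(c),.0) for c in[(82,48),(668,60)]];e=B[1]-B[0];print("base yaw",np.arctan2(e[1],e[0]),np.linalg.norm(e))
pod=ray(p,t((380,265)),.072);print("pod",pod)
for y in(.15,):
    u=np.array([np.cos(y),np.sin(y)])
    for f in((P,29.5),(C,-80),(pod,-6)):print(f[0][:2]-u*f[1]/1000)
```

```text
sides [np.float64(0.0434), np.float64(0.0271), np.float64(0.043), np.float64(0.0284)]
P [0.48446153 0.114571   0.046     ] C [0.37709996 0.09607431 0.0125    ] yaw 0.17060920630765747 len 0.10894326953792223
0.14360869322471814
0.1585844808205314
base yaw 0.13846824704761057 0.13369274768563283
pod [0.44932053 0.11044712 0.072     ]
[0.45529279 0.11016257]
[0.45620164 0.10802936]
[0.45525316 0.11134375]
```

Estimates from both views agree: dispenser origin about (0.4555, 0.1095), yaw about 0.155. The tool is within 1 mm of its target in x and y, so I'm descending to just above the bar.

Request:
jog_arm:
  deltas: [0, -0.01, -0.3, 0, 0, 0, 0, -0.01, -0.6, 0, 0, 0, 0, -0.01, -0.9, 0, 0, 0, 0, -0.01, -0.9, 0, 0, 0]

```text
time: 2.07
tool_pos: [0.4349, 0.1029, 0.1432]
tool_rot: [-3.132, -0.0, 1.72]
contact_force: [-1.7, 0.0, -0.0]
opening: 0.0717
```

Request:
jog_arm:
  deltas: [0, 0, -0.25, 0, 0, 0, 0, 0, -0.5, 0, 0, 0, 0, 0, -0.68, 0, 0, 0, 0, 0, -0.74, 0, 0, 0, 0, 0, -0.74, 0, 0, 0]

```text
time: 2.48
tool_pos: [0.4381, 0.1036, 0.0736]
tool_rot: [-3.14, -0.0, 1.721]
contact_force: [0.7, 0.6, -0.1]
opening: 0.0721
```

Run:
```python
from cell import robot
import cv2
from h import *
print(robot.observe())
o=[]
for n,X in(("scene",(.445,.11,.05)),("top",(.445,.11,.05)),("wrist",(.445,.11,.05))):
    p=robot.camera_params(n);im=robot.read_camera(n)[:,:,::-1];u,v=proj(p,X).astype(int);print(n,u,v)
    if n=="wrist": o.append(cv2.resize(im,(400,250)))
    else:
        a=im[max(v-55,0):v+55,max(u-88,0):u+88];o.append(cv2.resize(a,(400,250),interpolation=cv2.INTER_CUBIC))
cv2.imwrite("pics/c2.png",np.vstack([np.hstack(o[:2]),np.hstack([o[2],0*o[2]])]))
```

```text
{'time': 2.4833, 'qpos': array([ 6.16483093e-02,  4.28747494e-01,  1.93317068e+00, -1.82780011e-04,
        7.81547085e-01, -8.83767530e-02]), 'qvel': array([ 0.00600025, -0.03577841, -0.02859679,  0.00148905,  0.02407945,
       -0.00010821]), 'joint_efforts': array([-6.27568588e-03, -3.83803511e+01, -1.58551008e+01,  5.35499118e-02,
       -2.62220269e-01,  1.11459115e-04]), 'tool_pos': array([0.43813003, 0.10355004, 0.07356055]), 'tool_rot': array([-3.13971600e+00, -3.72787608e-05,  1.72095122e+00]), 'contact_force': array([ 0.6961536 ,  0.6106664 , -0.10119763]), 'torque': array([-0.03463108, -0.07320587,  0.02742867]), 'opening': 0.07210528464987286}
scene 320 240
top 284 244
wrist 337 230
```

View pics/c2.png

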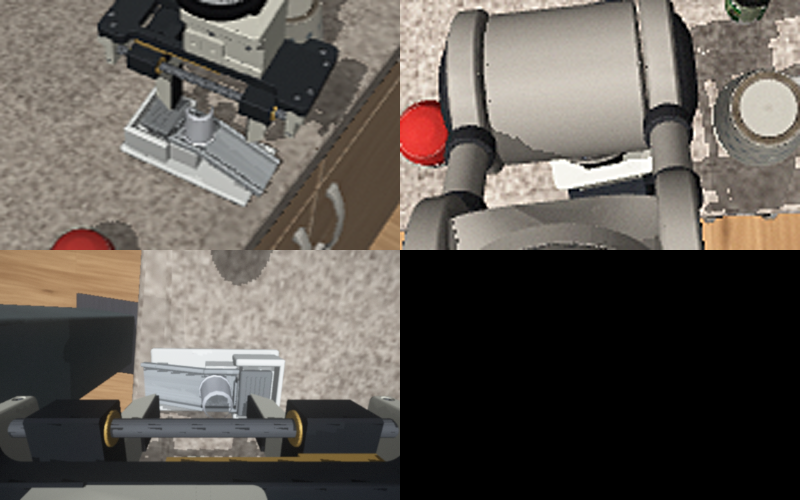

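Composite: in the scene view one finger stands over the grey bar at about (165,95), the pod is upright between the fingers at (200,125), and the other finger is above the lower chute at about (260,130). The pod is untouched. I'll correct y by 3 mm, drop close, then press.

Request:
jog_arm:
  deltas: [-0.01, 0.03, -0.05, 0, 0, 0, -0.01, 0.03, -0.1, 0, 0, 0, -0.01, 0.03, -0.1, 0, 0, 0, -0.01, 0.03, -0.1, 0, 0, 0]

```text
time: 2.97
tool_pos: [0.4371, 0.1073, 0.0637]
tool_rot: [-3.141, -0.0, 1.722]
contact_force: [-0.8, 0.6, 0.0]
opening: 0.0718
```

Request:
jog_arm:
  deltas: [0, 0, -0.03, 0, 0, 0, 0, 0, -0.06, 0, 0, 0, 0, 0, -0.06, 0, 0, 0]

```text
time: 3.22
tool_pos: [0.4373, 0.1072, 0.0574]
tool_rot: [-3.142, 0.0, 1.722]
contact_force: [-0.4, -0.3, 0.6]
opening: 0.0719
```

Request:
jog_arm:
  deltas: [0, 0, -0.03, 0, 0, 0, 0, 0, -0.06, 0, 0, 0, 0, 0, -0.08, 0, 0, 0, 0, 0, -0.09, 0, 0, 0, 0, 0, -0.09, 0, 0, 0]

```text
time: 3.63
tool_pos: [0.4374, 0.1072, 0.0491]
tool_rot: [3.141, 0.0, 1.722]
contact_force: [-2.4, -0.4, 7.8]
opening: 0.0722
```

```bash
cat > look.py <<'E'
import sys
from cell import robot
import cv2
from h import *
s=robot.observe();print(s["time"],s["tool_pos"],s["contact_force"],s["torque"])
im=robot.read_camera("scene")[195:285,250:380,::-1]
w=robot.read_camera("wrist")[130:270,200:420,::-1]
cv2.imwrite(sys.argv[1],np.vstack([cv2.resize(im,(450,312),interpolation=cv2.INTER_CUBIC),cv2.resize(w,(450,286),interpolation=cv2.INTER_CUBIC)]))
E
python3 look.py pics/l1.png
```

```text
3.6333 [0.43744303 0.10722671 0.04910476] [-2.3872664  -0.37904505  7.8042994 ] [ 0.01637233 -0.00307136 -0.01425458]
```

View pics/l1.png

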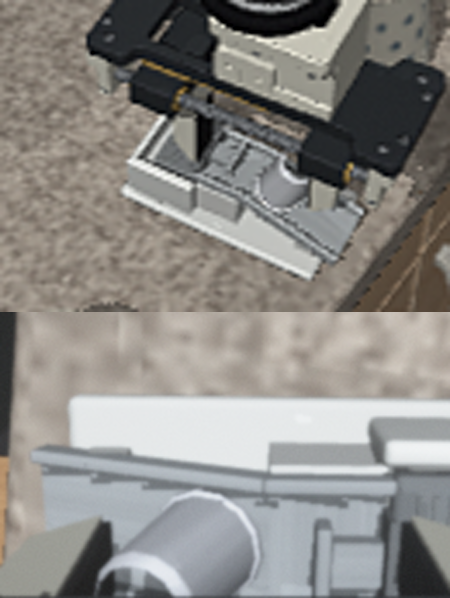

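The pod has popped and leans against the chute finger at (285,185) in the scene crop. In the wrist crop it sits upright between the rails, and the plunger reads 7.8 N. I'll press slightly more to be sure the bar is on its stop, then lift.

Request:
jog_arm:
  deltas: [0, 0, -0.01, 0, 0, 0, 0, 0, -0.02, 0, 0, 0, 0, 0, -0.02, 0, 0, 0]

```text
time: 3.98
tool_pos: [0.4376, 0.1072, 0.0486]
tool_rot: [3.14, 0.0, 1.722]
contact_force: [-8.5, -1.6, 26.6]
opening: 0.0721
```

The force rose to 26.6 N with only 0.5 mm of travel, so the bar is at its stop. I'm lifting slowly so the bar can return while the other finger keeps holding the pod.

Request:
jog_arm:
  deltas: [0, 0, 0.015, 0, 0, 0, 0, 0, 0.03, 0, 0, 0, 0, 0, 0.045, 0, 0, 0, 0, 0, 0.06, 0, 0, 0, 0, 0, 0.075, 0, 0, 0]

```text
time: 4.4
tool_pos: [0.4374, 0.1072, 0.0543]
tool_rot: [3.141, -0.0, 1.722]
contact_force: [-1.3, 0.9, 3.2]
opening: 0.0717
```

Request:
jog_arm:
  deltas: [0, 0, 0.015, 0, 0, 0, 0, 0, 0.03, 0, 0, 0, 0, 0, 0.045, 0, 0, 0, 0, 0, 0.05, 0, 0, 0, 0, 0, 0.05, 0, 0, 0]

```text
time: 4.82
tool_pos: [0.437, 0.1072, 0.0591]
tool_rot: [-3.141, 0.0, 1.722]
contact_force: [-1.0, -0.7, -0.4]
opening: 0.0719
```

```bash
python3 look.py pics/l2.png
```

```text
4.8167 [0.43701223 0.10718225 0.05909189] [-0.95588532 -0.73420088 -0.40109439] [ 0.01878512 -0.02708197 -0.00372147]
```

View pics/l2.png

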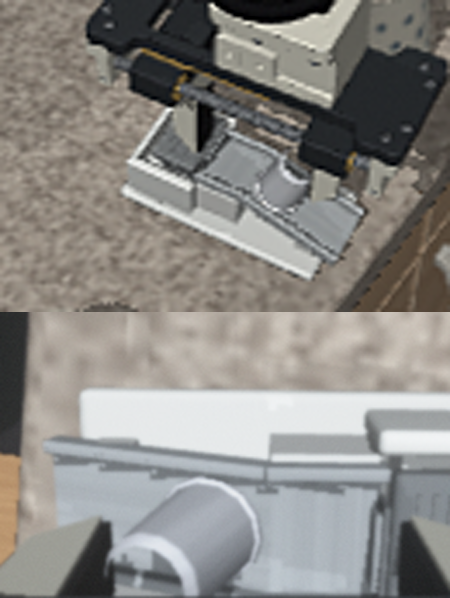

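The pod is still standing between the rails against the front finger; the bar is up and free, with force near zero. I'll hold for 0.4 s and check that the pod is still and where it is.

Request:
jog_arm:
  deltas: [0, 0, 0, 0, 0, 0, 0, 0, 0, 0, 0, 0, 0, 0, 0, 0, 0, 0, 0, 0, 0, 0, 0, 0, 0, 0, 0, 0, 0, 0]

```text
time: 5.33
tool_pos: [0.4373, 0.1072, 0.0592]
tool_rot: [3.142, 0.0, 1.722]
contact_force: [-0.1, -0.7, -0.1]
opening: 0.0719
```

Run:
```python
from cell import robot
import cv2
from h import *
s=robot.observe();print(s["tool_pos"],s["contact_force"])
p=robot.camera_params("wrist");im=robot.read_camera("wrist")[130:270,200:420,::-1]
w=cv2.resize(im,(450,286),interpolation=cv2.INTER_CUBIC);old=cv2.imread("pics/l2.png")[312:598]
d=cv2.absdiff(w,old);print("diff pod",d[160:,100:270].mean(),d[160:,100:270].max(),"plate",d[80:120,60:400].mean())
y=.155;u=np.array([np.cos(y),np.sin(y),0]);z=np.array([0,0,1.]);v=np.cross(z,u);O=np.array([.4555,.1095,0]);a=.349
dn=-u*np.cos(a)-z*np.sin(a);n=-u*np.sin(a)+z*np.cos(a)
px=lambda X:(proj(p,X)-[200,130])*450/220
for xp in(-.026,-.030,-.034):
    B=O+u*xp+z*(.034-(-.0155-xp)*np.tan(a))
    print(xp,"flange back",px(B-dn*.0155),"flange +y",px(B+v*.0155),"top front",px(B+n*.038+dn*.0125),"top +y",px(B+n*.038+v*.0125))
t=s["tool_pos"]-O;c=t@u;print("face x",c-s["opening"]/2,"finger tip corner",px(O+u*(c-s["opening"]/2)+v*(t@v+.0095)+z*(s["tool_pos"][2]-.011)))
```

```text
[0.43728046 0.10721033 0.05920092] [-0.09682611 -0.69746089 -0.11856428]
diff pod 2.110395269218799 60 plate 1.095686274509804
-0.026 flange back [283.59336484 227.47558904] flange +y [229.27368912 166.70822951] top front [118.83424287 273.65909394] top +y [164.98014049 231.21970677]
-0.03 flange back [268.60574279 225.3711427 ] flange +y [214.76484476 165.07075675] top front [102.93185379 270.81996354] top +y [147.87040186 228.63009046]
-0.034 flange back [253.84297066 223.29826805] flange +y [200.47265621 163.45773583] top front [ 87.30521164 268.03006358] top +y [131.07183685 226.08757133]
face x -0.05431842654570218 finger tip corner [112.32339479 211.36570926]
```

The measured pod outline (flange edge at about (215,167), flange back at about (260,225)) matches a pod position of −30 to −32 mm. The finger face at −54 mm predicts −30 mm if the pod is in contact. The pod is at rest, so I'm handing in.

```bash
python3 -c "
from cell import robot
print(robot.hand_in())"
```

```text
the job is handed in; nothing more can be done
None
```

The job is handed in and no verdict was reported, but my last checks agree with the goal. The pod stands on the chute against the front finger and the plunger is back up.

- **Press:** One finger pushed the bar down about 8 mm to its stop. The force rose from 8 to 27 N with only 0.5 mm more travel. The pod popped out and slid against the other finger.
- **Release:** I lifted the tool 10.5 mm. The fingertip is now about 2 mm above the raised bar, and the vertical force is near zero.
- **Pod position:** In the wrist image the pod sits at about −30 to −32 mm in the dispenser frame, leaning with the chute slope. Contact with the finger face (at −54 mm) predicts −30 mm. It did not visibly move over a 0.4 s hold.
- **Not confirmed:** The 0.1 to 0.2 N holding force is below the force sensor's noise, so finger contact is inferred from position and the slope, not measured.
- **Bystanders:** The tool's path stayed clear of the mug, spice jar and egg timer, but I took no final pictures to confirm they had not moved.

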